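# Hold the pipette over the fresh test's well

## Robot

A 6-joint arm with a two-finger parallel gripper is mounted at the origin on the work surface. World frame = base frame: x ahead of the robot, y to its left, z up, the work surface at z = 0. Lengths are in m, angles in degrees, forces in N, time in s.
With the tool pointing down it reaches from about 0.325 to 0.775 m from the base axis. Payload 5.5 kg.
Tool frame: the origin (TCP) lies at the very end of the fingers, on their centre line; the grasp point (between the pads) lies 19 mm behind it (pinch_z is the distance from the TCP to the grasp point, in m); z points along the fingers, y is the direction in which the jaws open and shut (so a half turn about z gives the same grasp; the last joint's range is limited). The gripper opens to 85 mm and grips with 20 to 120 N. Pads are 22 mm wide; open, the fingers measure 114 mm over their backs; the gripper's body (76 mm by 85 mm) begins 54 mm behind the grasp point. The pads swing forward as they close: fully open they stand 13 mm farther back than shut.
Start: joints at [70.606, 5.22, 70.514, -0, 104.267, -3.249], TCP at [0.167, 0.576, 0.231] pointing down, gripper open.
Joint ranges: [-164.24, 164.24], [-49.07, 125.15], [9.68, 141.18], [-86.29, 266.29], [3.28, 154.24], [-151.56, 151.56]. Speed limits (degrees/s): [147.25, 147.25, 172.46, 180, 180, 180].

## Interface

Orientations are given as a 3x3 rotation matrix whose columns are the frame's x, y, z axes.
In Python, from workcell import * gives the robot as it stands. Calls block until the motion is done:
- movep(position, orientation): joint-space move of the TCP to a pose.
- move_straight(position, max_speed=0.15, orientation=None): straight line of the TCP; orientation=None keeps the orientation; max_speed is the mean speed in m/s.
- move_j(angles): joint-space move.
- open_gripper() and gripper_close(grasp_force=None): open the fingers fully, or close them until they stop; grasp_force is the grip in N (None keeps the last).
- wait(seconds).
- solve_ik(position, orientation): joint angles nearest the present ones, or None.
- get_state(): the state.
- read_camera(name): name is "scene" or "top" or "wrist"; returns a dict with "frame" (384x512x3 uint8, blue, green, red), "fx", "fy", "cx", "cy" (pixels), "k1" (the pictures are not rectified: a ray, as slopes to the right and down, at radius r is drawn at 1 + k1 r^2 times it, then the intrinsics apply), "pose" (4x4, takes a point from camera to world coordinates). Camera axes: x right, y up, looking along -z (the intrinsics and any distortion apply to the point x, -y, -z); pixel columns grow to the right and rows downward; lengths in m; the calibration is good to about 2 mm. A picture is of the moment at which its call begins. There is no depth.
A pose or a line that the arm cannot do raises Unreachable and nothing moves.
- hand_in(): hands the job in, once; it reports no verdict.
The state is a dict: "time_s": time; "joint_positions": joint angles; "joint_velocities": joint speeds; "effort": joint torques, N m; "ee_pos": TCP position; "tool_rot": TCP orientation; "wrist_force": force on the tool from outside, world axes, zero at the start; "wrist_torque": the same for the moment, N m; "opening": opening from 0.0 (shut) to 1.0 (fully open).
Only numpy, scipy, OpenCV 4.12 (cv2) and the standard library are available. Lean on these libraries where they do the work, as an engineer would, in place of code of your own. Each camera call takes 0.05 s, during which the arm holds its last target.

## Task

Slide the clear guard of the test tray all the way to its end stop, so that the fresh test (blue ends) is uncovered and the used one (orange ends) stays covered, and leave it there. Then lift the blue pipette out of the stand, carry it clear over the kit carton, and stop with it upright and its tip centred about one centimetre above the round well of the fresh test, touching nothing but the gripper on arrival; finish while still holding it there, still. Never let the pipette bump the carton, the tray, the guard or the tests, and leave the orange pipette in its place and the two reagent bottles standing where they are.

Things in the scene. Friction and masses are not known exactly. Their poses are not given: they have to be found in the camera images.
- tray: Fixed grey test tray with aluminium side rails, 150 x 290 mm, 29 mm high at the rails; origin at the centre of its underside on the table, z up, y along its length (the guard's track, the tests lie side by side along y). Its yaw varies.
- guard (a joint): Slide of the clear, white-edged guard along the tray's +y, in m: 0 = centred (then both wells are covered), end stops at -0.075 and +0.075. 115 mm long along y; at an end stop it hides the well on that side and frees the other. It stays where it is left (1.5 N of friction). Its top is 24 mm above the table.
- guard_grip (a point): Centre of the graspable part of the white upright fin on the middle of the guard, 48 mm above the table. The fin is 50 mm long along the tray's x, 14 mm thick along the tray's y (pinch it along the tray's y), and its top is 62 mm above the table. Moves with the guard; axes as the tray.
- fresh_well (a point): Centre of the round dark well (14 mm across, blue rim) of the fresh test, on the test's top face 12 mm above the table. The test is a fixed white cassette 96 (tray x) x 32 x 6 mm with blue ends (the broader one towards the robot). It lies 35 mm to the +y or the -y side of the tray's middle, in line with guard_grip along the tray's y; z up.
- used_well (a point): The same point of the used test (orange ends and orange rim, two red lines in its window), which lies 35 mm to the other side of the tray's middle.
- blue_pipette_grip (a point): Middle of the blue square barrel (22 x 22 mm, 72 mm high, sides along its x and y), the place to grip; z up along the pipette. The top of the plunger is 46 mm above this point; a collar 30 mm across begins 36 mm below it. About 90 g. At the start it hangs upright in a round hole of the stand, collar on the stand's top, this point 122 mm above the table.
- blue_pipette_tip (a point): Lowest point, the tip (4 mm across), of the blue pipette, on its axis 104 mm below its grip point; the shaft below the collar is 62 mm long, up to 12 mm across. z along the pipette, upwards.
- orange_pipette_grip (a point): The same point of the orange pipette, alike but for its orange barrel; a bystander that hangs in the stand's other hole, 100 mm away.
- stand: Fixed white pipette stand, 80 x 180 mm, top 80 mm above the table (plate 8 mm thick), two 15 mm holes 100 mm apart along its y; origin at the centre of its underside. A pipette must rise 62 mm straight up to be free.
- carton: Fixed white and blue kit carton between the stand and the tray, 164 x 74 mm, 90 mm high; long side along its x; origin at the centre of its underside.
- green_bottle: Small dropper bottle with green cap and band, 30 mm across, 72 mm high, loose and standing; origin at the centre of its underside. A bystander.
- yellow_bottle: The same with yellow cap and band. A bystander.

How it is judged:
By the outcome, as a careful person would: the job done as asked, in the order asked, and still so for the second after the job is handed in, while the arm keeps its last pose, push and grip.
It also fails if it takes over 64 s, if anything falls off the work surface, if the arm or the gripper's body presses on something with over 40 N, if the wrist force passes 120 N, or if a joint passes its speed limit or range.

## Working session

There is one attempt and no reset: what is moved stays moved. The work goes in short steps, each a Python script; the robot and the scene stay as the last script left them, time stands still between calls to the robot, and variables do not carry over. Pictures are saved under pics/ and viewed, and the job is handed in when it is done.

```bash
mkdir -p pics; ls
python3 - <<'E'
from workcell import *
import cv2,pickle
d={}
for n in("scene","top","wrist"):
    c=read_camera(n); d[n]=c
    cv2.imwrite(f"pics/{n}0.png",c["frame"]); print(n,c["fx"],c["cx"],c["cy"],c["k1"],c["pose"].tolist() if hasattr(c["pose"],'tolist') else c["pose"])
pickle.dump(d,open("d0.pkl","wb"))
print(get_state())
E
```

```text
pics
scene 351.7792850581871 252.14669940743647 187.8592833774856 -0.03154104616429211 [[-0.6189631875422654, -0.45017440594561997, 0.6436051403609411, 1.1535413201187168], [0.7854199129724865, -0.35438716506595874, 0.5074695040520217, 0.4067762012451702], [-0.00036438140774486423, 0.8196052351394671, 0.5729285520535423, 0.5886988054448005], [0.0, 0.0, 0.0, 1.0]]
top 421.5606840158092 256.6187230357208 194.07904089896576 0.010589346474677679 [[0.01143295690471982, 0.9981813492929006, -0.0591885243963657, 0.5372630761249965], [-0.9998498098875516, 0.012182960943347206, 0.012326115790464363, -0.052177368337439634], [0.013024790372281513, 0.059038710914596, 0.9981707195912436, 0.9722284990343174], [0.0, 0.0, 0.0, 1.0]]
wrist 282.79772185296025 255.7836532102119 189.8125141502621 -0.05142927064039596 [[0.27851869131608586, -0.9174519867858352, -0.28409362986574893, 0.09390281612970831], [0.9604287583457377, 0.26544331037044955, 0.08435904884504193, 0.5974058001933036], [-0.0019846233995253946, -0.2963472640708859, 0.9550781959335379, 0.37240853117484657], [0.0, 0.0, 0.0, 1.0]]
{'time_s': 0.15, 'joint_positions': array([ 7.06046356e+01,  5.25498164e+00,  7.05685475e+01, -9.47669708e-04,
        1.04266245e+02, -3.24834455e+00]), 'joint_velocities': array([ 0.00260901, -0.07847618, -0.11064474,  0.04249518,  0.04052685,
        0.0147569 ]), 'effort': array([ 2.44689145e-03, -4.59372103e+01, -4.18527639e+01,  8.92780122e-06,
        9.45763488e-03,  6.41967904e-05]), 'ee_pos': array([0.16679207, 0.57612112, 0.23036718]), 'tool_rot': array([[-9.60550104e-01,  2.78106532e-01, -5.05208102e-04],
       [ 2.78106982e-01,  9.60548961e-01, -1.48325717e-03],
       [ 7.27736105e-05, -1.56524473e-03, -9.99998772e-01]]), 'wrist_force': array([-0.58560164,  0.27845344, -1.08784925]), 'wrist_torque': array([-0.01690674,  0.02845991,  0.05439861]), 'opening': 1.0000746032906696}
```

View pics/scene0.png

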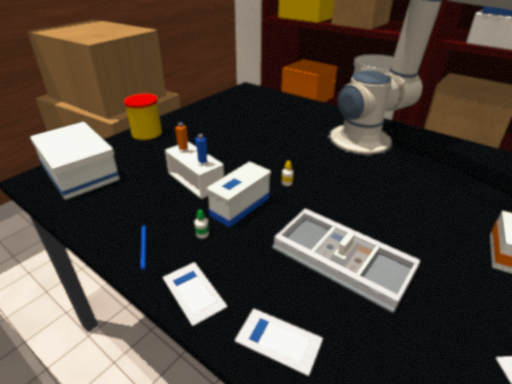

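View pics/top0.png

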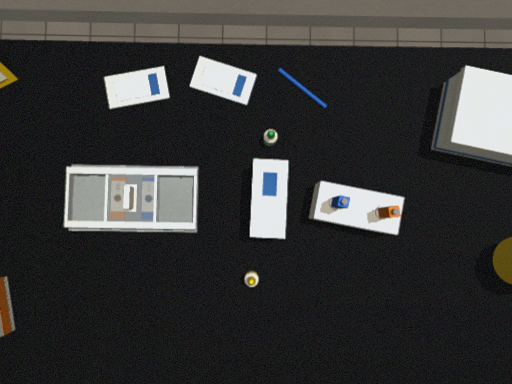

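View pics/wrist0.png

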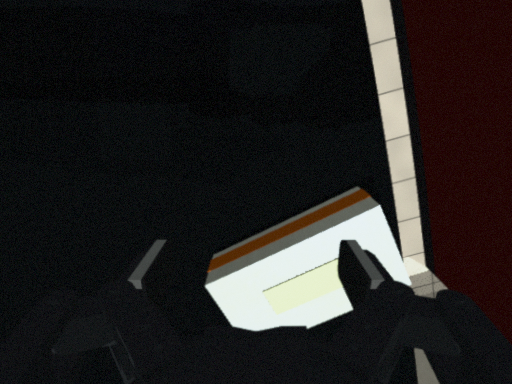

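The top view shows the tray at about (131,199), with the used orange test at column ~117, the fin at ~130 and the fresh blue test at ~149. The carton is at (269,198), the blue pipette at (341,202), the orange one at (389,212), the green bottle at (270,137) and the yellow bottle at (252,279). Next I'll zoom in.

```bash
cat > h.py <<'E'
import numpy as np,cv2
def ray(c,uv):
    p=np.array([[uv]],float)
    K=np.array([[c["fx"],0,c["cx"]],[0,c["fy"],c["cy"]],[0,0,1.]])
    x,y=cv2.undistortPoints(p,K,np.array([c["k1"],0,0,0,0.]))[0,0]
    T=np.array(c["pose"]); d=T[:3,:3]@np.array([x,-y,-1.]); return T[:3,3],d/np.linalg.norm(d)
def onplane(c,uv,z):
    o,d=ray(c,uv); return o+d*(z-o[2])/d[2]
def proj(c,P):
    T=np.array(c["pose"]); q=T[:3,:3].T@(np.array(P,float)-T[:3,3]); x,y=q[0]/-q[2],-q[1]/-q[2]
    s=1+c["k1"]*(x*x+y*y); return np.array([c["cx"]+c["fx"]*x*s,c["cy"]+c["fy"]*y*s])
def tri(r1,r2):
    A=np.zeros((3,3));b=np.zeros(3)
    for o,d in(r1,r2):
        M=np.eye(3)-np.outer(d,d);A+=M;b+=M@o
    p=np.linalg.solve(A,b)
    return p,[np.linalg.norm((np.eye(3)-np.outer(d,d))@(p-o)) for o,d in(r1,r2)]
def crop(im,x0,y0,x1,y1,s): return cv2.resize(im[y0:y1,x0:x1],None,fx=s,fy=s,interpolation=cv2.INTER_CUBIC)
E
python3 - <<'E'
import pickle,cv2,numpy as np
from h import *
d=pickle.load(open("d0.pkl","rb"))
t=d["top"]["frame"];s=d["scene"]["frame"]
cv2.imwrite("pics/c1.png",np.vstack([crop(t,55,155,215,240,5)[:425]]))
cv2.imwrite("pics/c2.png",crop(t,240,120,420,245,4))
cv2.imwrite("pics/c3.png",crop(s,150,110,430,310,2.8))
E
```

```text
(no output)
```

View pics/c1.png

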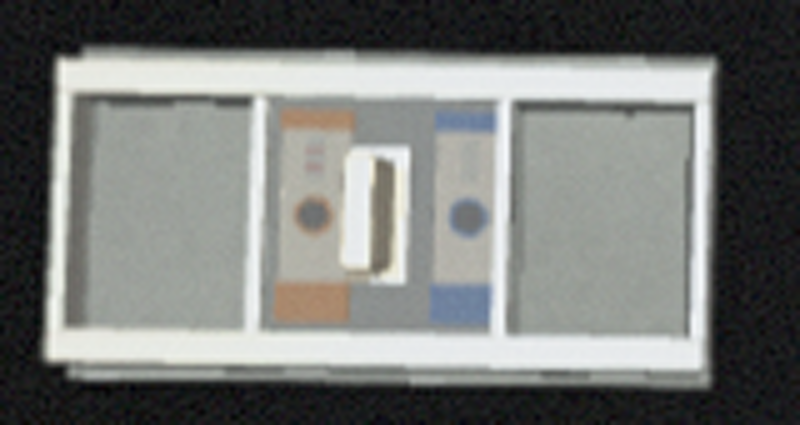

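View pics/c2.png

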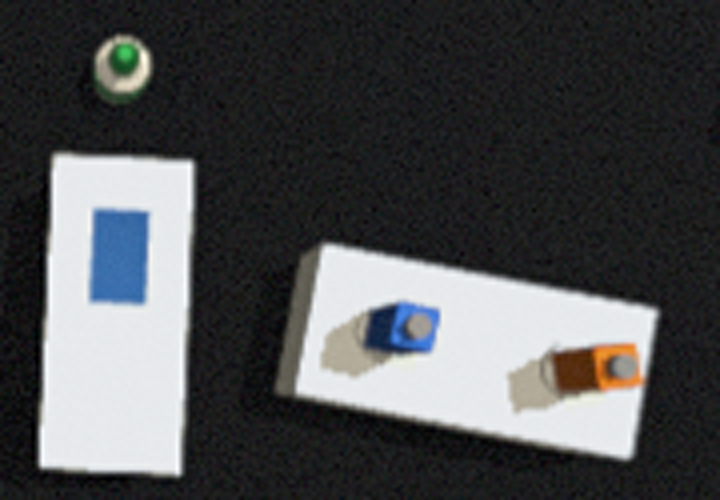

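View pics/c3.png

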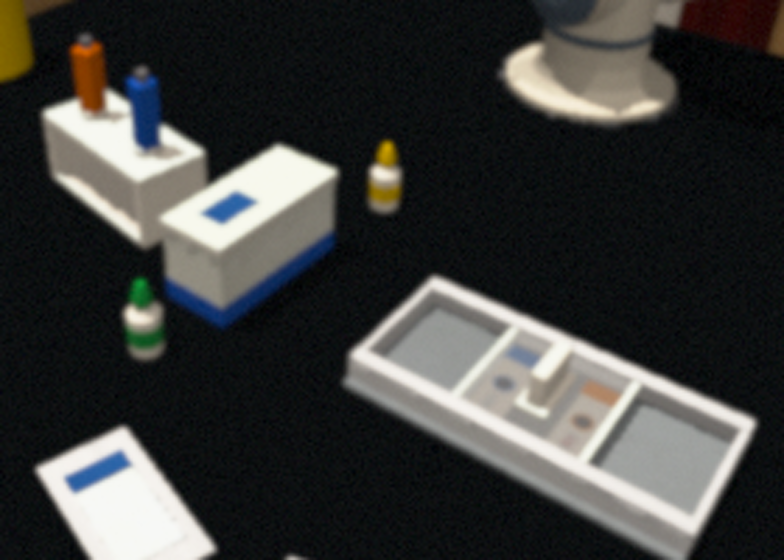

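Run:
```python
import pickle
from h import *
np.set_printoptions(precision=4,suppress=True)
d=pickle.load(open("d0.pkl","rb"));T=d["top"];S=d["scene"]
def cr(p,x0,y0,s): return ((p[0]+.5)/s-.5+x0,(p[1]+.5)/s-.5+y0)
a=lambda p:cr(p,55,155,5); b=lambda p:cr(p,240,120,4); c=lambda p:cr(p,150,110,2.8)
fw=onplane(T,a((467,217)),.012);uw=onplane(T,a((313,215)),.012)
print("fresh",fw,"used",uw,np.linalg.norm(fw-uw),"yaw",np.degrees(np.arctan2(*(-(uw-fw)[:2]*[1,-1]))))
print("scene fresh",onplane(S,c((503,383)),.012),"used",onplane(S,c((582,423)),.012))
print("fin top",onplane(T,a((359,209)),.062))
cs=[onplane(T,a(p),.029) for p in((57,58),(716,60),(707,371),(45,360))]
print("rail",cs,np.mean(cs,0),[np.linalg.norm(cs[i]-cs[i-1]) for i in range(4)])
P=[onplane(T,b(p),.168) for p in((420,327),(621,367))]
print("plunger",P,np.linalg.norm(P[0]-P[1]))
print("scene plunger",onplane(S,c((141,71)),.168),onplane(S,c((85,39)),.168))
print(tri(ray(T,b((420,327))),ray(S,c((141,71)))))
print("barrel",[onplane(T,b(p),.158) for p in((398,300),(440,307),(433,353),(393,348))])
cs=[onplane(T,b(p),.080) for p in((324,243),(658,309),(631,460),(296,396))]
print("stand",cs,np.mean(cs,0),[np.linalg.norm(cs[i]-cs[i-1]) for i in range(4)])
cs=[onplane(T,b(p),.090) for p in((52,153),(194,159),(181,475),(39,468))]
print("carton",cs,np.mean(cs,0),[np.linalg.norm(cs[i]-cs[i-1]) for i in range(4)])
print("bottles",onplane(T,b((125,57)),.07),onplane(T,(252,281),.07))
```

```text
fresh [0.5823 0.1826 0.012 ] used [0.5823 0.2521 0.012 ] 0.06954787814641825 yaw -0.05945139411083393
scene fresh [0.5812 0.1829 0.012 ] used [0.5826 0.2537 0.012 ]
fin top [0.5828 0.2167 0.062 ]
rail [array([0.6503, 0.3624, 0.029 ]), array([0.6534, 0.069 , 0.029 ]), array([0.5141, 0.0702, 0.029 ]), array([0.5159, 0.3625, 0.029 ])] [0.5834 0.216  0.029 ] [np.float64(0.1344544155487497), np.float64(0.2934451163596387), np.float64(0.13926591500582788), np.float64(0.2923301827306832)]
plunger [array([ 0.573 , -0.2307,  0.168 ]), array([ 0.555 , -0.3269,  0.168 ])] 0.0979011415944435
scene plunger [ 0.5739 -0.2269  0.168 ] [ 0.5577 -0.3233  0.168 ]
(array([ 0.5724, -0.2302,  0.1666]), [np.float64(0.0010741095460456223), np.float64(0.0010741095460457591)])
barrel [array([ 0.5864, -0.2222,  0.158 ]), array([ 0.5833, -0.2426,  0.158 ]), array([ 0.561 , -0.2392,  0.158 ]), array([ 0.5631, -0.2198,  0.158 ])]
stand [array([ 0.621 , -0.1991,  0.08  ]), array([ 0.588 , -0.3769,  0.08  ]), array([ 0.5079, -0.3619,  0.08  ]), array([ 0.5396, -0.1844,  0.08  ])] [ 0.5642 -0.2806  0.08  ] [np.float64(0.08274341715844752), np.float64(0.18089703371184232), np.float64(0.08153885044601258), np.float64(0.1802332331975006)]
carton [array([ 0.6659, -0.0538,  0.09  ]), array([ 0.6637, -0.1287,  0.09  ]), array([ 0.4978, -0.123 ,  0.09  ]), array([ 0.5006, -0.049 ,  0.09  ])] [ 0.582  -0.0886  0.09  ] [np.float64(0.1653489024347105), np.float64(0.0749183327861029), np.float64(0.16600673759118964), np.float64(0.07410707916166846)]
bottles [ 0.7216 -0.0927  0.07  ] [ 0.4063 -0.0556  0.07  ]
```

The measurements agree with each other and with the stated sizes:

| Check | Measured | Stated |
|---|---|---|
| Wells spacing | 69.5 mm | 70 mm |
| Rails | about 137 x 293 mm | 150 x 290 mm |
| Stand top | 180 x 82 mm | 180 x 80 mm |
| Carton top | 165 x 74.5 mm | 164 x 74 mm |
| Plunger height, triangulated | 167 mm | 168 mm |

The tray yaw is about 0, and the used test is on the +y side, so the guard has to go to +0.075. I'll go to the fin.

Run:
```python
from workcell import *
import cv2,numpy as np,pickle
from h import *
R=np.array([[-1,0,0],[0,1,0],[0,0,-1.]])
movep([.5828,.2172,.15],R)
c=read_camera("wrist");cv2.imwrite("pics/w1.png",c["frame"]);pickle.dump(c,open("w1.pkl","wb"))
s=get_state();print(s["time_s"],s["ee_pos"],s["wrist_force"])
print(proj(c,[.5828,.2172,.062]),proj(c,[.5828,.2172,.024]))
```

```text
2.2 [0.58248419 0.21826003 0.15029309] [ 0.12008385  0.10825308 -0.47338604]
[254.6738213  195.02231159] [254.82115549 182.91836472]
```

View pics/w1.png

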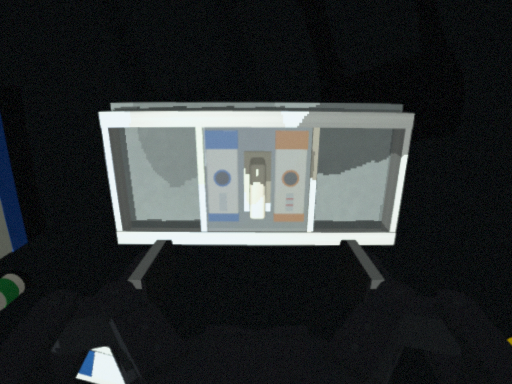

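The wrist view shows the fin top centred at about (258,187), near the predicted (255,195). The wells are at (222,178) blue and (290,178) orange. The tray is square to the jaws, so I'll descend, pinch the fin and slide.

Run:
```python
from workcell import *
import cv2,numpy as np,pickle
from h import *
np.set_printoptions(precision=4,suppress=True)
c=pickle.load(open("w1.pkl","rb"))
for p in((222.5,178),(290.5,178)): print(onplane(c,p,.012))
print(onplane(c,(258,187),.062))
x=.583
move_straight([x,.217,.033],.1)
print(get_state()["wrist_force"])
gripper_close(40)
s=get_state();print(s["time_s"],s["ee_pos"],s["opening"],s["wrist_force"])
move_straight([x,.217+.068,.033],.06)
s=get_state();print(s["time_s"],s["ee_pos"],s["wrist_force"])
y=.285
for i in range(12):
    y+=.0015; move_straight([x,y,.033],.05); s=get_state()
    print(s["time_s"],y,s["ee_pos"],s["wrist_force"])
    if s["wrist_force"][1]<-11: break
c=read_camera("scene");cv2.imwrite("pics/s2.png",crop(c["frame"],150,110,430,310,2.8))
```

```text
[0.581 0.184 0.012]
[0.5809 0.2538 0.012 ]
[0.5756 0.22   0.062 ]
[ 0.2344  0.2169 -0.2594]
4.1667 [0.583  0.2172 0.0332] 0.15717603425451587 [-0.4985  0.7827  1.4028]
5.45 [0.5832 0.2854 0.0332] [0.9143 1.3303 2.8073]
5.7 0.2865 [0.5832 0.2863 0.0332] [ 1.5021 -1.1079  4.6799]
5.95 0.288 [0.5832 0.2879 0.0332] [ 1.9331 -1.1187  5.3211]
6.2 0.2895 [0.5832 0.2896 0.0332] [ 2.7613 -0.9305  4.5297]
6.45 0.291 [0.5832 0.2911 0.0332] [ 1.522  -1.1199  5.9165]
6.7 0.2925 [0.5833 0.2926 0.0332] [ 1.5851 -0.356   5.0065]
6.95 0.294 [0.5832 0.2935 0.0332] [ 2.9515 -3.7753  5.9618]
7.2 0.2955 [0.5832 0.2935 0.0332] [ 0.8556 -7.9725  6.1639]
7.45 0.297 [0.5832 0.2936 0.0332] [  0.1598 -12.2998   9.4554]
```

View pics/s2.png

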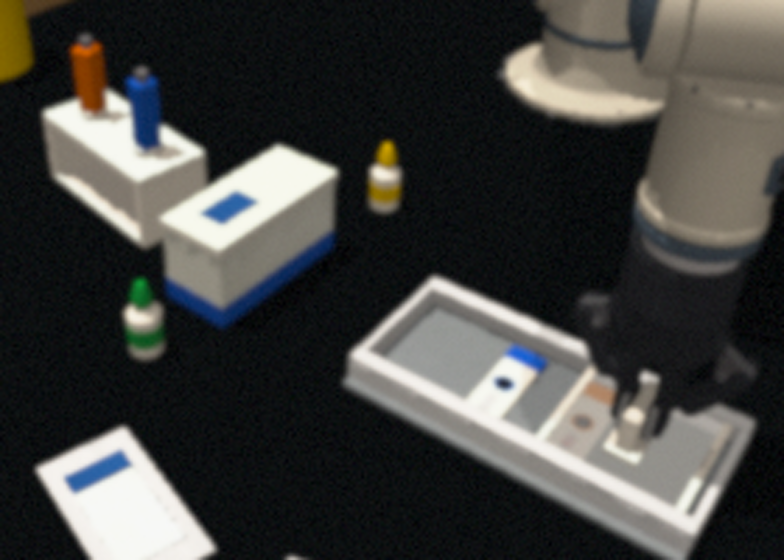

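The guard stopped at 0.2935, about 76 mm of travel, and the force rose to 12 N against the stop. The fresh test now shows clear and blue at (505,383) in the crop, and the used one is still under the pane. I'll ease off the push, release, and go above the pipette.

Run:
```python
from workcell import *
import cv2,numpy as np,pickle
from h import *
np.set_printoptions(precision=4,suppress=True)
move_straight([.5832,.294,.033],.05)
print(get_state()["wrist_force"])
open_gripper()
move_straight([.5832,.294,.2],.2)
t=np.radians(9.5); y=np.array([np.sin(t),np.cos(t),0]);z=np.array([0,0,-1.]);R=np.c_[np.cross(y,z),y,z]
movep([.5732,-.2295,.25],R)
s=get_state();print(s["time_s"],s["ee_pos"],s["joint_positions"])
d={}
for n in("wrist","top"):
    d[n]=read_camera(n)
pickle.dump(d,open("d3.pkl","wb"))
cv2.imwrite("pics/w3.png",d["wrist"]["frame"]);cv2.imwrite("pics/t3.png",crop(d["top"]["frame"],55,155,215,240,5))
for P in([.5727,-.2302,.168],[.5555,-.327,.168]):print(proj(d["wrist"],P))
```

```text
[ 0.9223 -2.9736  6.3041]
11.325 [ 0.5736 -0.2284  0.2498] [ -24.8828    8.2423   65.3766    0.019   106.3991 -105.4654]
[253.6211 196.4814]
[136.8825 195.1947]
```

View pics/w3.png

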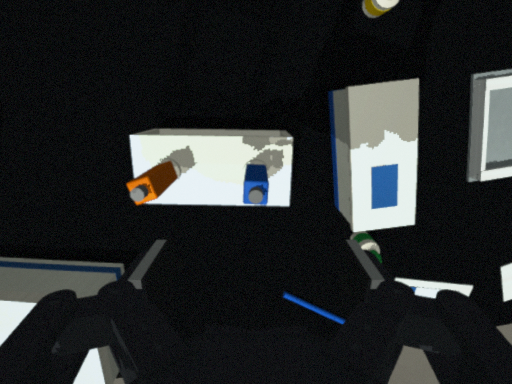

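View pics/t3.png

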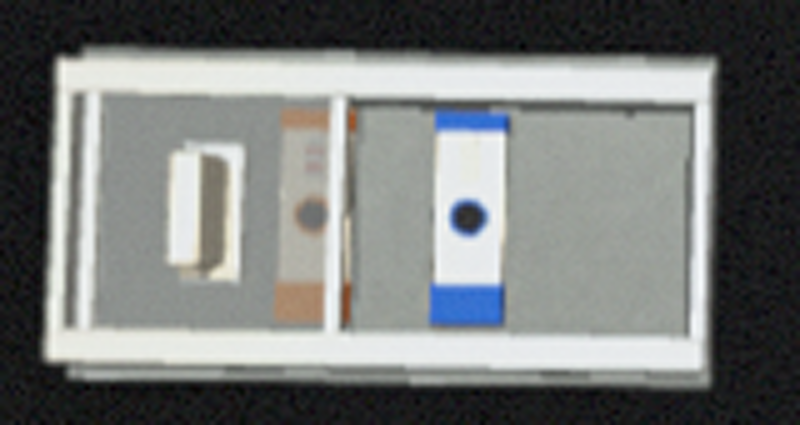

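The top view shows the guard's leading frame edge past the used well, with the fresh test fully open and the fin at column 185 of the crop. The wrist view shows the blue plunger at (256,196), against a prediction of (253.6,196.5), and the barrel square to the image. I'll refine the centre from the wrist view.

Run:
```python
import pickle
from h import *
np.set_printoptions(precision=4,suppress=True)
d=pickle.load(open("d3.pkl","rb"));w=d["wrist"];f=w["frame"]
hsv=cv2.cvtColor(f,cv2.COLOR_BGR2HSV)
m=cv2.inRange(hsv,(100,120,40),(130,255,255));m[:,:230]=0;m[:,285:]=0;m[:150]=0;m[215:]=0
ys,xs=np.nonzero(m)
for r in range(162,206,4):
    q=xs[ys==r]; print(r,q.min() if len(q) else None,q.max() if len(q) else None)
cv2.imwrite("pics/w3c.png",crop(f,225,150,290,215,9))
print(onplane(w,(256,196),.168)); print(proj(w,[.5736,-.2284,.168]))
a=lambda p:((p[0]+.5)/5-.5+55,(p[1]+.5)/5-.5+155)
print("guard fin top",onplane(d["top"],a((184,208)),.062),"fresh",onplane(d["top"],a((468,217)),.012))
```

```text
162 None None
166 247 264
170 247 265
174 246 266
178 246 266
182 244 267
186 244 267
190 244 267
194 244 267
198 244 266
202 244 266
[ 0.5726 -0.2282  0.168 ]
[255.9232 197.1534]
guard fin top [0.5823 0.2914 0.062 ] fresh [0.5823 0.1821 0.012 ]
```

View pics/w3c.png

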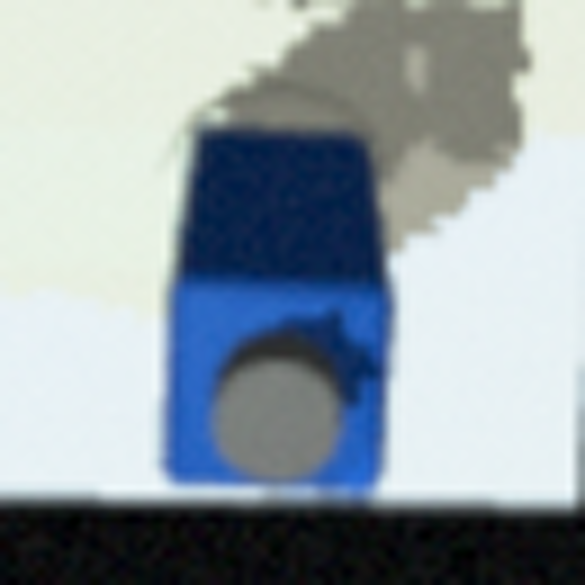

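The wrist view gives the centre as (0.5726,-0.2282), within 2 mm of the other views, and the barrel is turned about 1–2° further. By the top view the guard travelled 74.7 mm. I'll descend and grasp.

Run:
```python
from workcell import *
import cv2,numpy as np,pickle
from h import *
np.set_printoptions(precision=4,suppress=True)
t=np.radians(10.7); y=np.array([np.sin(t),np.cos(t),0]);z=np.array([0,0,-1.]);R=np.c_[np.cross(y,z),y,z]
p=np.array([.5728,-.2286,0])
move_straight(p+[0,0,.2],.15,R)
move_straight(p+[0,0,.103],.08)
s=get_state();print(s["ee_pos"],s["wrist_force"])
gripper_close(40)
s=get_state();print(s["time_s"],s["opening"],s["ee_pos"],s["wrist_force"],s["wrist_torque"])
move_straight(p+[0,0,.178],.05)
s=get_state();print(s["wrist_force"])
move_straight(p+[0,0,.26],.12)
s=get_state();print(s["time_s"],s["opening"],s["ee_pos"],s["wrist_force"],s["wrist_torque"])
d={n:read_camera(n) for n in("scene","wrist","top")}
pickle.dump(d,open("d4.pkl","wb"))
cv2.imwrite("pics/s4.png",crop(d["scene"]["frame"],130,40,330,240,3));cv2.imwrite("pics/w4.png",d["wrist"]["frame"])
print(proj(d["scene"],p+[0,0,.26+.019-.104]),proj(d["scene"],p+[0,0,.26+.019]))
```

```text
[ 0.5732 -0.2288  0.1039] [-0.3897 -0.6209 -0.2437]
13.8667 0.2525123985122234 [ 0.5729 -0.2286  0.1031] [ 0.4236 -0.1951  1.2894] [-0.0325  0.0032  0.0391]
[ 0.0713 -0.7469 -0.788 ]
16.35 0.2532681212460707 [ 0.5726 -0.2285  0.259 ] [-0.4144 -0.0469 -0.9757] [ 0.0996  0.0049 -0.0136]
[199.6672 132.329 ] [196.1598  94.4159]
```

View pics/s4.png

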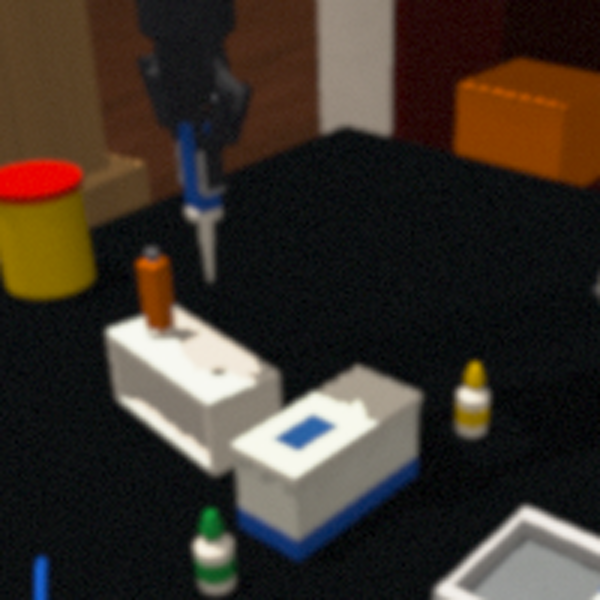

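View pics/w4.png

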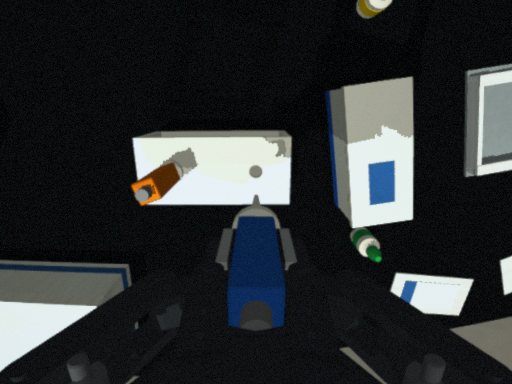

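The pipette is lifted free with the opening steady at 0.253. The tip is at about (200,134) in the scene, predicted (199.7,132.3), and the orange pipette is undisturbed. Now I'll check the tilt from the wrist view.

Run:
```python
import pickle
from h import *
np.set_printoptions(precision=2,suppress=True)
d=pickle.load(open("d4.pkl","rb"))
p=np.array([.5726,-.2285,.259+.019])
for n in("wrist","scene"):
  for h in(-.104,-.042,-.036,0,.036,.046): print(n,h,proj(d[n],p+[0,0,h]))
cv2.imwrite("pics/w4c.png",crop(d["wrist"]["frame"],210,180,310,340,5)[:800][:600*2][::1] if 0 else crop(d["wrist"]["frame"],210,185,310,335,4))
cv2.imwrite("pics/s4c.png",crop(d["scene"]["frame"],175,70,225,140,8))
```

```text
wrist -0.104 [255.83 196.4 ]
wrist -0.042 [255.87 227.23]
wrist -0.036 [255.88 231.32]
wrist 0 [255.91 262.8 ]
wrist 0.036 [255.98 314.17]
wrist 0.046 [256.   334.65]
scene -0.104 [199.78 132.65]
scene -0.042 [197.74 110.67]
scene -0.036 [197.54 108.45]
scene 0 [196.28  94.79]
scene 0.036 [194.97  80.5 ]
scene 0.046 [194.6   76.42]
```

View pics/w4c.png

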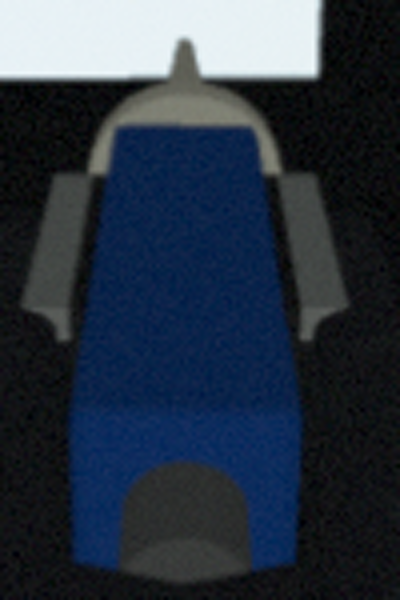

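View pics/s4c.png

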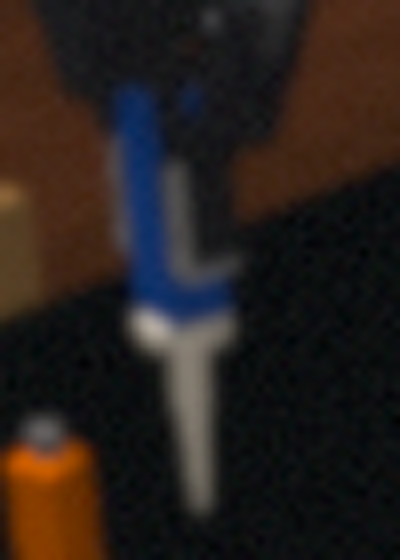

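The pipette is upright to within about 1°: the wrist view shows the tip at (256,195), predicted (255.8,196.4). I'll carry it at z=0.26, with the tip about 85 mm above the carton top, and stop above the well for a measurement.

Run:
```python
from workcell import *
import cv2,numpy as np,pickle
from h import *
np.set_printoptions(precision=4,suppress=True)
q=np.array([.582,.183,0])
move_straight(q+[0,0,.26],.12)
move_straight(q+[0,0,.125],.1)
wait(.5)
s=get_state();print(s["time_s"],s["opening"],s["ee_pos"],s["wrist_force"])
d={n:read_camera(n) for n in("scene","wrist","top")}
pickle.dump(d,open("d5.pkl","wb"))
e=s["ee_pos"]+[0,0,.019]
for n in("scene","wrist"):
  print(n,"tip",proj(d[n],e-[0,0,.104]),"well",proj(d[n],[.5823,.1824,.012]))
cv2.imwrite("pics/s5.png",crop(d["scene"]["frame"],270,170,400,270,6))
cv2.imwrite("pics/w5.png",crop(d["wrist"]["frame"],200,140,320,230,6))
```

```text
22.0833 0.24900196686138967 [0.582 0.183 0.125] [ 0.5576 -0.503  -0.1985]
scene tip [330.761  237.7452] well [328.8923 246.6385]
wrist tip [255.9322 195.9629] well [255.3351 186.9324]
```

View pics/s5.png

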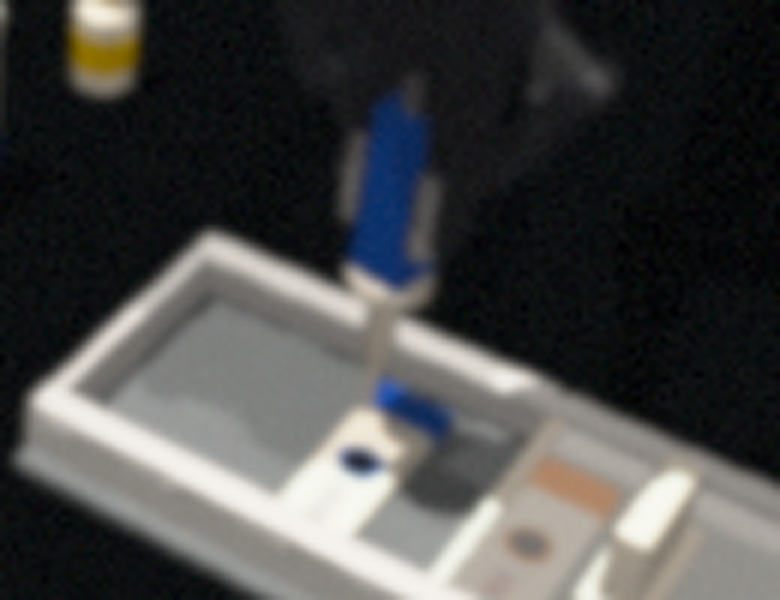

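View pics/w5.png

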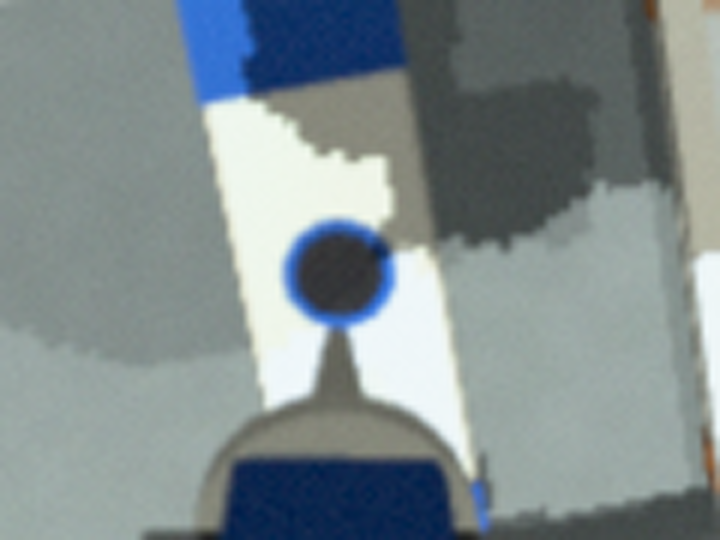

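The wrist view shows the tip at (256.3,193.6) and the well at (256.4,185.2). That offset matches a tip centred 28 mm above the well to about 1 mm. I'll descend to 1 cm and re-check.

Run:
```python
from workcell import *
import cv2,numpy as np,pickle
from h import *
np.set_printoptions(precision=4,suppress=True)
move_straight([.5824,.183,.107],.05)
wait(.5)
s=get_state();print(s["time_s"],s["opening"],s["ee_pos"],s["wrist_force"])
d={n:read_camera(n) for n in("scene","wrist","top")}
pickle.dump(d,open("d6.pkl","wb"))
e=s["ee_pos"]+[0,0,.019]
for n in("scene","wrist"):
  print(n,"tip",proj(d[n],e-[0,0,.104]),"below",proj(d[n],[e[0],e[1],.012]),"well",proj(d[n],[.5823,.1824,.012]))
cv2.imwrite("pics/s6.png",crop(d["scene"]["frame"],300,200,370,260,10))
cv2.imwrite("pics/w6.png",crop(d["wrist"]["frame"],220,160,290,220,10))
```

```text
23.2417 0.2551166477580964 [0.5824 0.183  0.1071] [-0.7648  0.0937 -0.4524]
scene tip [329.6598 243.6052] below [329.1017 246.7916] well [328.8923 246.6385]
wrist tip [255.9147 195.963 ] below [255.9126 192.3154] well [255.1879 192.2833]
```

View pics/s6.png

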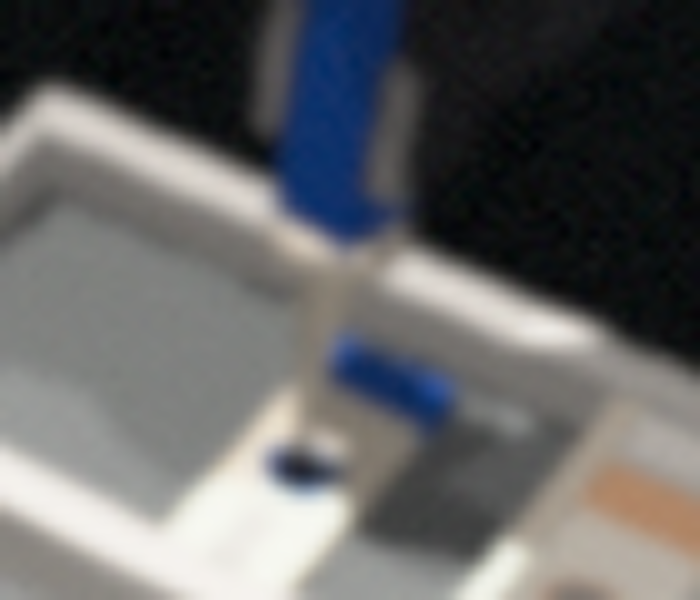

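View pics/w6.png

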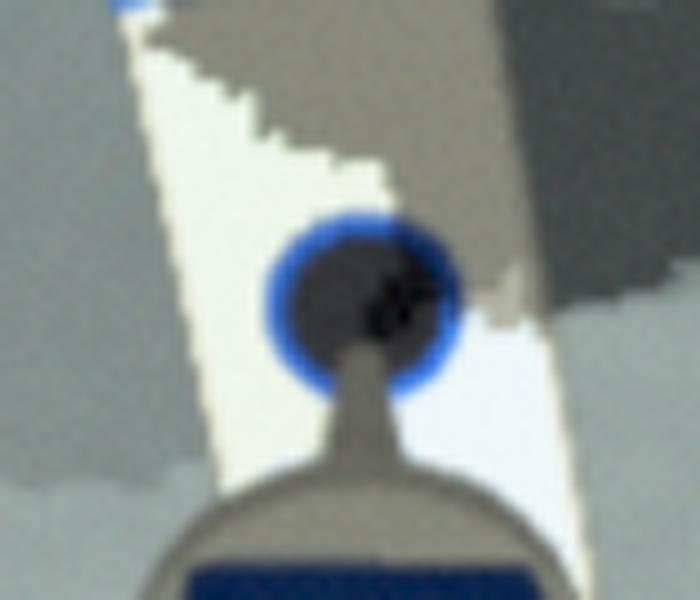

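At 1 cm the wrist view shows the tip end at (256.0,193.8) and the well centre at (256.0,190.2). Centred sideways; allowing for the 4 mm tip width, the well is about 1–1.5 mm nearer the robot, which also fits the first wrist and scene estimates (x≈0.581). I'll nudge it 1 mm, verify it is still, and hand in.

Run:
```python
from workcell import *
import cv2,numpy as np,pickle
from h import *
np.set_printoptions(precision=4,suppress=True)
move_straight([.5815,.183,.107],.02)
wait(1.0)
s=get_state();print(s["time_s"],s["opening"],s["ee_pos"],s["wrist_force"],abs(s["joint_velocities"]).max())
d={n:read_camera(n) for n in("scene","wrist","top")}
cv2.imwrite("pics/w7.png",np.vstack([crop(d["wrist"]["frame"],220,170,290,210,8),crop(d["scene"]["frame"],150,110,430,270,2)[:,:560]])[:600])
```

```text
24.6417 0.24950534398012478 [0.5815 0.183  0.107 ] [-0.9087 -0.4152 -1.572 ] 0.14665257929092557
```

View pics/w7.png

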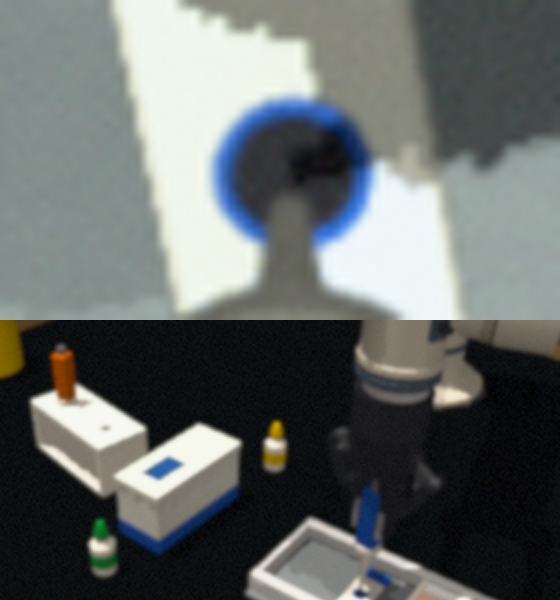

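The wrist view now shows the tip end (289,195) just below the well centre (292,172), as expected for a centred tip 1 cm up. The orange pipette and both bottles are in place. I'll hand in.

Run:
```python
from workcell import *
print(hand_in())
```

```text
the job is handed in; nothing more can be done
None
```

The job is done and handed in at about 25 s of the 64 s allowed; `hand_in()` gave no verdict.

- **Guard:** I slid it to its +y end stop. It stopped after about 75 mm of travel and the force rose to 12 N against the stop. After release, the top view showed it still there, with the fresh test uncovered and the used one covered.
- **Pipette:** I lifted the blue pipette straight out and carried it with its tip about 85 mm above the carton. The arm is still holding it over the fresh well, upright to within about 1°. The tip is about 10 mm above the well, worked out from the grip height.
- **Last checks:** The arm was still and wrist forces stayed under 2 N, which suggests nothing is touching. The orange pipette and both bottles looked undisturbed.
- **Disagreements:** The cameras differed by 1–2 mm on the well's x position (0.581–0.582 m), so I used a value between them. The scene view was too blurred at the tip to confirm the height on its own. After the lift it also showed the pipette about 1.5 px (roughly 4 mm) lower than calculated, which I put down to calibration error.

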